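Lay a coated test plate on the inclined rails

ROBOT

A 6-joint arm with a two-finger parallel gripper is mounted at the origin on the work surface. World frame = base frame: x ahead of the robot, y to its left, z up, the work surface at z = 0. Lengths are in m, angles in degrees, forces in N, time in s.
With the tool pointing down it reaches from about 0.275 to 0.85 m from the base axis. Payload 19 kg.
Tool frame: the origin (TCP) lies between the finger pads; the fingertips stand ahead of it and the grasp point (between the pads) lies 6 mm ahead of it (robot.tip_extent is the z of the fingertips in the tool frame, in m); z points along the fingers, y is the line along which they close (so a half turn about z gives the same grasp; the last joint's range is limited). The gripper opens to 85 mm and grips with 20 to 120 N. Pads are 22 mm wide; open, the fingers measure 114 mm over their backs; the gripper's body (76 mm by 85 mm) begins 54 mm behind the grasp point. The pads swing forward as they close: fully open they stand 13 mm farther back than shut.
Start: joints at [-76.375, 8.623, 82.357, -0, 89.026, -7.678], TCP at [0.209, -0.536, 0.256] pointing down, gripper open.
Joint ranges: [-160.23, 160.23], [-39.13, 120.54], [6.94, 153.29], [-79.49, 259.48], [9.18, 160.14], [-161.06, 161.06]. Speed limits (degrees/s): [108.29, 108.29, 127.2, 172.46, 172.46, 172.46].

INTERFACE

Orientations are given as a 3x3 rotation matrix whose columns are the frame's x, y, z axes.
In Python, from station import robot, grab_frame, get_calibration, look_for, trace gives the robot as it stands. The module is installed in compiled form; this text tells all that it offers.
- The arm moves only by the tool send_rows, never from a script. Its argument "moves" is a list of rows, each a list of 2 entries, a list of its own where there are three numbers: the shift along the tool's x, y, z normalised to -1 to 1, where 1 is 0.4 m, then the turn, a rotation vector about the tool's x, y, z normalised to -1 to 1, where 1 is 90 degrees. In form: [[[tx, ty, tz], [wx, wy, wz]], ...]. A call has 1 to 8 rows; each row is the pose to reach, as a shift and turn from the pose commanded when the call began, along the tool's axes at that moment; what a row does not reach only later rows make up. A row lasts 1/8 s, in which the tool goes at most 62.5 mm and 10.7 degrees, less where a joint would pass 70% of its speed; a pose out of reach is approached as far as the arm can. A call with a number of a shift or a turn outside -1 to 1 is refused whole. A call with a gripper value outside its range is refused whole. "jaw" is the opening, from 0 (shut) to 1 (fully open), set as the call begins (left out, the last holds). The fingers move at their own pace and stop on an object; "squeeze" is the grip in N (left out, the last holds). Time passes only in rows, so rows that repeat a pose let the fingers close. It gives the time, the measured TCP pose, the force, the opening and the grip force at its end, in the units of the state.
- robot.observe(): the state, without advancing time (a new reading comes with each control period).
- grab_frame(name): name is "side" or "top"; returns (picture, depth): 400x640x3 uint8, red, green, blue; 400x640 float32, m along the optical axis (not along the pixel's ray), 0 where there is no reading.
- get_calibration(name): a dict with "K" (3x3 intrinsics, pixels), "cam_to_world" (4x4, takes a point from camera to world coordinates). Camera axes: x right, y down, z forward; pixel columns grow to the right and rows downward; lengths in m; the calibration is good to about 2 mm. A picture is of the moment at which its call begins. get_calibration takes no time and is no camera call.
- robot.close_job(): hands the job in; it is judged then, once.
Trained networks look in the newest picture that a camera, given by its name, has taken for a name from the list of things; names that differ only in an ending like _2 or _b are one class to them, and where a whole thing is asked for, a point or a joint stands for the part that bears it (a point fixed in the world has none). Each returns a list of dicts, best first, with "score" (0 to 1); they miss things now and then, are a little off and sometimes report something else, mostly with a low value. They report only what shows in the picture. A call takes as long as a camera call. They do not tell look-alikes from the thing itself.
- look_for(camera, target): "rect" ([left, top, right, bottom] in pixels, round what is visible of it).
- trace(camera, target): "region" (400x640 bool, what is visible of it) and "rect" ([left, top, right, bottom] in pixels, round what is visible of it).
The state is a dict: "clock": time; "joint_positions": joint angles; "qvel": joint speeds; "effort": joint torques, N m; "position": TCP position; "orientation": TCP orientation; "contact_force": force on the tool from outside, world axes, zero at the start; "ft_torque": the same for the moment, N m; "grip_width": finger opening in m; "grasp_force": force on a finger pad.
Only numpy, scipy, OpenCV 4.12 (cv2) and the standard library are available. Lean on these libraries where they do the work, as an engineer would, in place of code of your own. Each camera call takes 0.05 s, during which the arm holds its last target. There are 200 camera calls.

TASK

Take the blue-coated test plate out of the slotted rack and lay it flat on the bench, blue face up, and let go of it; then take it again across its width and lay it gently, blue face up, lengthwise along the two narrow sloping rails of the stage, centred across them and with its lower end right up against the red stop. The height of the rails is not known, so feel for them instead of dropping or pressing the plate on; leave the orange plate, the jar and the bottle alone.

Things in the scene. Friction and masses are not known exactly. Their poses are not given: they have to be found in the camera images.
- plate_center (a point): Centre of the blue-coated aluminium plate, 120 x 50 x 12 mm, 0.15 to 0.25 kg, one large face blue, the other bare. Its +x points out of the blue face, y runs along the 120 mm length, z along the 50 mm width. At first it stands on a long edge in either slot of the rack, z up, blue face away from the robot, lower edge 8 mm and upper edge 58 mm above the bench. Both ends are alike.
- spare_center (a point): Centre of the other plate, the same but orange-coated, in the other slot, 80 mm away; axes as for the blue plate. It stays there.
- rack: Fixed white plastic rack, 140 mm (x) by 135 mm (y), origin at the centre of its underside on the bench. Floor 8 mm high; blocks up to 28 mm high at both ends of each plate form slots 14 mm wide at x = -40 and +40 mm, running along y. Lift a plate straight up to take it out.
- stage: Fixed stage: white base 160 (x) by 120 (y) by 14 mm, origin at the centre of its underside. Its column carries two steel rails, each 6 mm wide and 112 mm long, at y = -15 and +15 mm, sloping 20 degrees: up towards the stage's +x, down towards -x. A red stop, 42 mm wide, stands square to the rails at their lower end, 10 mm above them. Room for fingers beside the rails.
- stage_column (a point): Top of the stage's fixed outer column, on its axis, 58 mm above the bench; axes as the stage. The rails' top line crosses this axis 95 to 125 mm above the bench, locked anywhere between: no pose shows it. The stop's face lies 57.8 mm down the slope from the axis: a plate lying home has its centre on the axis (stage x = y = 0), 6.4 mm above that crossing.
- jar_c (a point): Amber jar with black lid, 56 mm across, 65 mm tall; this point is its centre. A bystander.
- flask_c (a point): White plastic bottle with red cap, 60 mm across, 150 mm tall; this point is its centre. A bystander.
Not all that is in view belongs to the job. Leave any turquoise look-alike of the part that bears plate_center alone.

How it is judged:
By the outcome, as a careful person would: the job done as asked, in the order asked, and still so for the second after the job is handed in, with the robot touching nothing.
It also fails if it takes over 67 s, if anything falls off the work surface, if the arm or the gripper's body presses on something with over 40 N, if the wrist force passes 120 N, or if a joint passes its speed limit or range.

## Working session

There is one attempt and no reset: what is moved stays moved. The work goes in short steps, Python scripts to look and compute and a tool call to move; the robot and the scene stay as the last step left them, time stands still between calls to the robot, and variables do not carry over. Pictures are saved under pics/ and viewed, at most 10 in all, crops included, and the job is handed in when it is done.

Besides the shell and the picture viewer there is one more tool, called after ">>>" by a JSON object that holds its "method" and its "body", one argument or row to a line. send_rows: Moves the arm, as the interface text tells. Its arguments: {"type":"object","properties":{"moves":{"type":"array"},"jaw":{"type":"number"},"squeeze":{"type":"number"}},"required":["moves"]}

```bash
mkdir -p pics; cat > h.py <<'E'
import numpy as np, cv2
from station import robot, grab_frame, get_calibration, look_for, trace
def cloud(cam,d):
    c=get_calibration(cam);K=c["K"];T=c["cam_to_world"]
    v,u=np.mgrid[0:400,0:640]
    P=np.stack([(u-K[0,2])/K[0,0]*d,(v-K[1,2])/K[1,1]*d,d],-1)
    return P@np.array(T)[:3,:3].T+np.array(T)[:3,3]
E
python3 - <<'E'
from h import *
ims=[]
np.set_printoptions(precision=4,suppress=True)
for c in ("top","side"):
    im,d=grab_frame(c);ims.append(im);W=cloud(c,d);np.save(c+".npy",W);np.save(c+"_im.npy",im)
    cv2.imwrite(f"pics/{c}0.png",im[...,::-1])
    print(c,get_calibration(c)["cam_to_world"])
    for n in ("plate_center","spare_center","rack","stage","jar_c","flask_c"):
        for r in trace(c,n)[:3]:
            m=r["region"]&(d>0);p=W[m]
            print(c,n,round(r["score"],2),np.round(r["rect"]),m.sum(),np.median(p,0),np.percentile(p,2,axis=0),np.percentile(p,98,axis=0))
print(robot.observe()); print(robot.tip_extent)
E
```

```text
top [[ 0.011  -0.9878  0.1553  0.401 ]
 [-0.9999 -0.0127 -0.0101  0.0906]
 [ 0.0119 -0.1552 -0.9878  1.1041]
 [ 0.      0.      0.      1.    ]]
top plate_center 0.78 [234. 207. 276. 221.] 221 [0.5206 0.2704 0.0583] [0.5048 0.2129 0.0268] [0.5359 0.3209 0.0624]
top plate_center 0.63 [186. 159. 198. 202.] 396 [0.6048 0.4323 0.047 ] [0.5499 0.4299 0.0086] [0.6618 0.4425 0.0543]
top plate_center 0.6 [210. 249. 251. 283.] 355 [0.3803 0.3157 0.0489] [ 0.3402  0.2701 -0.0005] [0.4163 0.3671 0.054 ]
top spare_center 0.6 [237. 176. 282. 194.] 273 [0.5957 0.2448 0.0574] [0.5804 0.1919 0.0204] [0.614  0.3028 0.0621]
top rack 0.81 [227. 168. 289. 232.] 2077 [0.56   0.2615 0.0112] [0.4868 0.1874 0.002 ] [0.6364 0.3312 0.033 ]
top stage 0.85 [403. 168. 452. 236.] 2545 [ 0.5571 -0.2001  0.0159] [ 0.4851 -0.272   0.0076] [ 0.6411 -0.149   0.1107]
top jar_c 0.95 [361. 129. 385. 149.] 421 [ 0.7261 -0.0539  0.0638] [ 0.7068 -0.0801  0.0019] [ 0.7556 -0.0309  0.0686]
side [[-0.9994 -0.0136  0.0318  0.5375]
 [-0.034   0.5622 -0.8263  0.8719]
 [-0.0066 -0.8269 -0.5624  0.6203]
 [ 0.      0.      0.      
[... 1079 characters left out ...]
ide flask_c 0.25 [330. 241. 348. 285.] 445 [0.5192 0.2747 0.0531] [0.4994 0.1981 0.005 ] [0.5368 0.3275 0.0588]
{'clock': 0.7, 'joint_positions': array([-76.3755,   8.6215,  82.3556,   0.0015,  89.0256,  -7.6769]), 'qvel': array([ 0.0295, -0.0037, -0.0305, -0.0342,  0.0009,  0.0188]), 'effort': array([ -0.0022, -71.2659, -57.0981,  -0.0005,   0.0013,   0.    ]), 'position': array([ 0.2089, -0.5357,  0.2563]), 'orientation': array([[ 0.9317,  0.3633,  0.    ],
       [ 0.3633, -0.9317,  0.0001],
       [ 0.    , -0.    , -1.    ]]), 'contact_force': array([ 0.1989,  0.1583, -0.7285]), 'ft_torque': array([ 0.0008, -0.0062,  0.0088]), 'grasp_force': 0.0, 'grip_width': 0.08564560187790102}
0.025
```

```bash
ls pics
```

```text
side0.png
top0.png
```

View pics/top0.png

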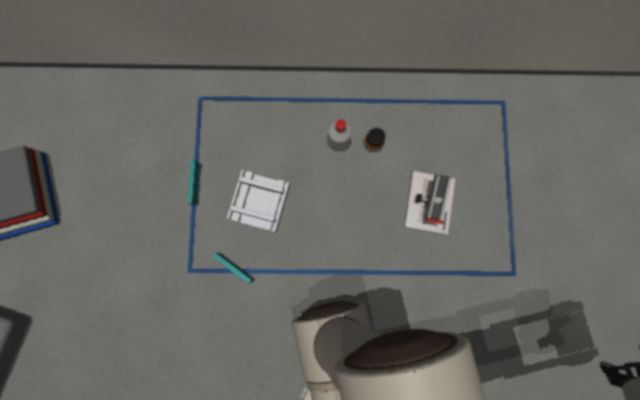

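View pics/side0.png

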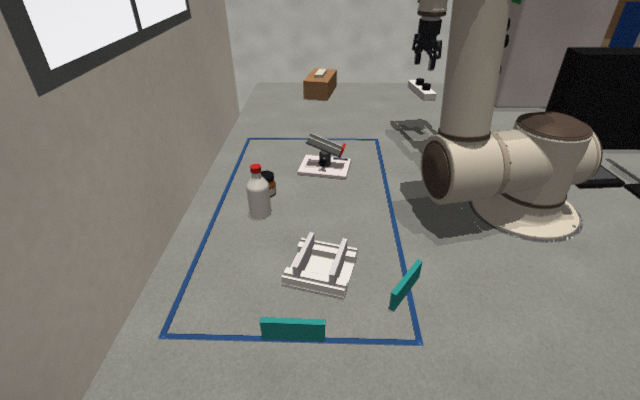

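The top view shows the rack at about (258,200), the stage at (432,203), and turquoise decoys at (193,182) and (233,266). The side view shows the same things. Next I need the plate colours and accurate axes.

```bash
python3 - <<'E'
from h import *
np.set_printoptions(precision=4,suppress=True)
a=np.load("top_im.npy");b=np.load("side_im.npy")
T=np.load("top.npy");S=np.load("side.npy")
f=lambda im,x0,y0,x1,y1:cv2.resize(im[y0:y1,x0:x1],(390,290),interpolation=cv2.INTER_CUBIC)
g=np.vstack([np.hstack([f(a,220,165,300,235),f(b,270,230,370,304)]),np.hstack([f(a,390,165,470,240),f(b,290,125,370,185)])])
cv2.imwrite("pics/crop.png",g[...,::-1])
for c,W,im in(("top",T,a),("side",S,b)):
  for nm,x in(("near",(.49,.555)),("far",(.565,.64))):
    m=(W[...,2]>.045)&(W[...,2]<.07)&(W[...,0]>x[0])&(W[...,0]<x[1])&(W[...,1]>.17)&(W[...,1]<.35)
    p=W[m]; r=cv2.minAreaRect((p[:,:2]*1000).astype(np.float32))
    top=p[p[:,2]>.054]
    l=cv2.fitLine((top[:,:2]*1000).astype(np.float32),cv2.DIST_HUBER,0,.01,.01).ravel()
    s=im[m].astype(int)
    print(c,nm,m.sum(),r,"line",l,"ztop",np.percentile(p[:,2],90),"rgb mean",s.mean(0),"max b-r",(s[:,2]-s[:,0]).max(),"max r-b",(s[:,0]-s[:,2]).max())
  # rack, stage base rects
  for nm,x,y,z in(("rack",(.46,.66),(.16,.36),(.018,.034)),("stagebase",(.45,.68),(-.32,-.12),(.009,.018)),("rails",(.45,.68),(-.32,-.12),(.075,.16)),("column",(.45,.68),(-.32,-.12),(.045,.07))):
    m=(W[...,2]>z[0])&(W[...,2]<z[1])&(W[...,0]>x[0])&(W[...,0]<x[1])&(W[...,1]>y[0])&(W[...,1]<y[1])
    p=W[m]
    if m.sum()>5: print(c,nm,m.sum(),cv2.minAreaRect((p[:,:2]*1000).astype(np.float32)),p.mean(0))
E
```

```text
top near 227 ((522.434326171875, 269.83367919921875), (120.06820678710938, 12.602764129638672), 75.61719512939453) line [  0.255    0.9669 522.1398 269.2736] ztop 0.06105261493158598 rgb mean [180.3877 181.2467 183.7313] max b-r 6 max r-b 2
top far 230 ((599.6725463867188, 249.339111328125), (119.67122650146484, 12.760038375854492), 75.60438537597656) line [  0.2494   0.9684 599.0779 249.8002] ztop 0.060564301298045284 rgb mean [177.287  176.9957 177.7609] max b-r 5 max r-b 4
top rack 874 ((560.8292236328125, 260.27716064453125), (136.2050018310547, 139.60633850097656), 75.63419342041016) [0.5595 0.259  0.0277]
top stagebase 1480 ((563.5379638671875, -212.0069580078125), (120.64368438720703, 160.6337127685547), 80.62396240234375) [ 0.5569 -0.2006  0.014 ]
top rails 705 ((560.6784057617188, -211.33895874023438), (42.444400787353516, 124.47798919677734), 80.53218841552734) [ 0.5675 -0.212   0.0927]
top column 162 ((547.1131591796875, -193.03485107421875), (79.06019592285156, 43.38394546508789), 19.728776931762695) [ 0.5455 -0.1922  0.0598]
side near 275 ((519.5233154296875, 269.1687011
[... 313 characters left out ...]
line [  0.2501   0.9682 597.567  253.0102] ztop 0.05826179187383951 rgb mean [181.6947 175.3544 173.1825] max b-r -3 max r-b 16
side rack 1379 ((558.3501586914062, 259.1837158203125), (138.45445251464844, 140.33544921875), 75.27238464355469) [0.5584 0.2742 0.0255]
side stagebase 763 ((559.7536010742188, -211.94686889648438), (123.99901580810547, 159.86923217773438), 80.59111022949219) [ 0.5597 -0.2021  0.0128]
side rails 399 ((557.5780029296875, -211.11746215820312), (45.07661056518555, 123.1766586303711), 79.91825866699219) [ 0.5633 -0.2079  0.0921]
side column 141 ((542.5570068359375, -194.09786987304688), (58.82736587524414, 72.32067108154297), 88.92472839355469) [ 0.5511 -0.1928  0.0572]
```

View pics/crop.png

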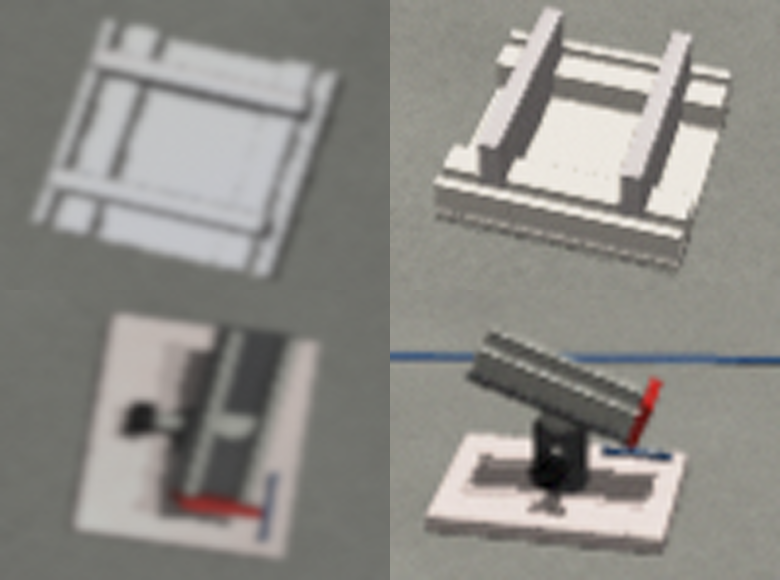

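The crop shows both plates' bare sides only; the coated faces are hidden from both cameras. The red stop is at the lower, near end of the rails. I'll look for tint along the plates' far edges.

```bash
python3 - <<'E'
from h import *
np.set_printoptions(precision=2,suppress=True,linewidth=150)
n=np.array([.968,-.25])
for c in("top","side"):
    fr=[grab_frame(c) for _ in range(6)]
    im=np.mean([f[0].astype(float) for f in fr],0);d=np.median([f[1] for f in fr],0);W=cloud(c,d)
    print(c,"noise",np.std([f[0][200,250].astype(float) for f in fr],0))
    for nm,cc in(("near",(.521,.2697)),("far",(.5985,.2495))):
        q=W[...,:2]-cc; s=q@n; t=q@np.array([.25,.968])
        m=(abs(t)<.045)&(abs(s)<.03)
        m2=(d>0)
        print(nm)
        for a in np.arange(-.016,.026,.002):
            k=m&m2&(s>=a)&(s<a+.002)
            if k.sum(): 
                v=im[k].mean(0); print(f"{a*1000:.0f} n{k.sum()} z{W[...,2][k].mean()*1000:.0f}",v,"b-r %.2f g-r %.2f"%(v[2]-v[0],v[1]-v[0]))
E
```

```text
top noise [0.58 0.69 0.58]
near
-16 n26 z13 [187.61 188.76 192.57] b-r 4.96 g-r 1.15
-14 n24 z13 [187.49 188.65 192.49] b-r 4.99 g-r 1.16
-12 n24 z14 [187.4  188.59 192.22] b-r 4.81 g-r 1.19
-10 n26 z13 [177.24 178.22 181.46] b-r 4.22 g-r 0.98
-8 n23 z13 [162.78 163.44 166.28] b-r 3.51 g-r 0.67
-6 n63 z33 [153.54 153.98 156.51] b-r 2.96 g-r 0.43
-4 n25 z59 [177.77 178.67 182.07] b-r 4.31 g-r 0.91
-2 n27 z59 [188.87 189.98 193.52] b-r 4.65 g-r 1.11
0 n25 z58 [192.17 193.29 196.43] b-r 4.27 g-r 1.13
2 n27 z59 [189.72 190.73 193.29] b-r 3.57 g-r 1.01
4 n26 z58 [184.38 185.34 187.49] b-r 3.10 g-r 0.96
6 n17 z58 [181.87 182.75 185.03] b-r 3.16 g-r 0.87
8 n2 z28 [176.92 177.67 180.17] b-r 3.25 g-r 0.75
10 n13 z15 [182.27 183.28 186.19] b-r 3.92 g-r 1.01
12 n24 z13 [182.55 183.67 186.68] b-r 4.13 g-r 1.13
14 n24 z12 [187.12 188.35 191.53] b-r 4.41 g-r 1.24
16 n26 z14 [185.3  186.54 189.4 ] b-r 4.10 g-r 1.24
18 n24 z13 [185.22 186.3  189.11] b-r 3.90 g-r 1.08
20 n23 z14 [189.08 190.22 193.09] b-r 4.01 g-r 1.14
22 n23 z12 [188.12 189.29 192.09] b-r 3.96 g-r 1.17
24 n26 z13 [185.75 186.83 189.
[... 2480 characters left out ...]
6 n20 z57 [220.91 213.8  211.53] b-r -9.38 g-r -7.11
-4 n27 z57 [222.3  215.48 213.08] b-r -9.22 g-r -6.83
-2 n23 z57 [222.14 215.3  212.68] b-r -9.46 g-r -6.84
0 n26 z57 [221.1  213.89 211.47] b-r -9.62 g-r -7.21
2 n21 z57 [217.13 210.04 207.26] b-r -9.87 g-r -7.09
4 n11 z57 [206.82 200.27 196.02] b-r -10.80 g-r -6.55
12 n2 z27 [235.75 231.42 223.42] b-r -12.33 g-r -4.33
14 n2 z27 [235.58 231.25 223.42] b-r -12.17 g-r -4.33
16 n6 z27 [217.42 212.72 205.36] b-r -12.06 g-r -4.69
18 n7 z26 [199.33 195.05 187.74] b-r -11.60 g-r -4.29
20 n5 z26 [212.93 208.53 201.13] b-r -11.80 g-r -4.40
22 n10 z23 [174.82 170.22 163.48] b-r -11.33 g-r -4.60
24 n25 z14 [200.47 195.87 188.05] b-r -12.41 g-r -4.60
```

```bash
python3 - <<'E'
from h import *
g=[]
for c,(x0,y0,x1,y1) in(("top",(222,162,296,236)),("side",(272,228,362,300))):
    im=np.mean([grab_frame(c)[0].astype(float) for _ in range(15)],0)[y0:y1,x0:x1]
    s=im.sum(-1,keepdims=True); ch=im/s; ch=ch-np.median(ch.reshape(-1,3),0)
    o=np.clip(128+ch*6000,0,255).astype(np.uint8)
    for k in(im.astype(np.uint8),o): g.append(cv2.resize(k,(395,295),interpolation=cv2.INTER_NEAREST))
cv2.imwrite("pics/chroma.png",np.vstack([np.hstack(g[:2]),np.hstack(g[2:])])[...,::-1])
E
```

```text
(no output)
```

View pics/chroma.png

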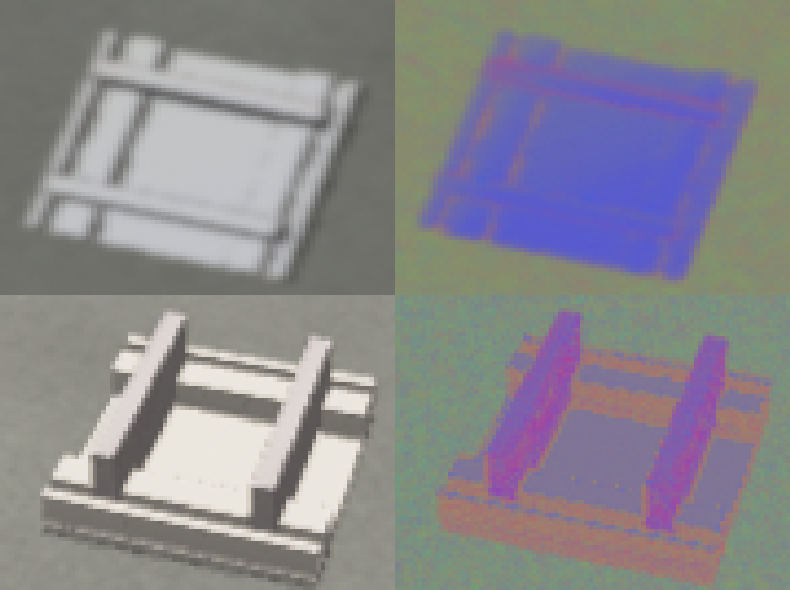

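No firm colour tell, though the far plate's coated edge has an orange tint, so I'll take the near plate first. I'll check its colour as soon as it is lifted.

>>> {"method": "send_rows", "body": {
  "moves": [
    [[0.73,-0.8,0],[0,0,-0.3]],
    [[0.73,-0.8,0],[0,0,-0.3]],
    [[0.73,-0.8,0],[0,0,-0.3]],
    [[0.73,-0.8,0],[0,0,-0.3]],
    [[0.73,-0.8,0],[0,0,-0.3]],
    [[0.73,-0.8,0],[0,0,-0.3]],
    [[0.73,-0.8,0],[0,0,-0.3]],
    [[0.73,-0.8,0],[0,0,-0.3]]
  ],
  "jaw": 0.5,
  "squeeze": 40
}}

```text
clock: 3.8
position: [0.3656, -0.1281, 0.2567]
orientation: [[0.661, 0.751, 0.001], [0.751, -0.661, 0.0], [0.001, 0.001, -1.0]]
contact_force: [-0.5, -0.1, 0.5]
grip_width: 0.0426
grasp_force: 0.0
```

```bash
cat >> h.py <<'E'
from scipy.spatial.transform import Rotation as Ro
def go(pos,R):
    o=robot.observe();A=np.array(o["orientation"])
    t=A.T@(np.array(pos)-o["position"])/.4; w=Ro.from_matrix(A.T@np.array(R)).as_rotvec(degrees=True)/90
    print("row",t.round(4),w.round(4),"rows~",max(np.linalg.norm(t)*.4/.0625,np.linalg.norm(w)*90/10.7).round(1))
def st():
    o=robot.observe();print(round(o["clock"],2),np.round(o["position"],4),np.round(o["joint_positions"],1),np.round(o["contact_force"],1),round(o["grip_width"],4),np.round(o["grasp_force"],1)); return o
def frame(z,y):
    z=np.array(z,float);z/=np.linalg.norm(z);y=np.array(y,float);y-=z*(y@z);y/=np.linalg.norm(y)
    return np.stack([np.cross(y,z),y,z],1)
n=np.array([np.cos(np.radians(-14.5)),np.sin(np.radians(-14.5)),0])
up=np.array([0,0,1.])
E
python3 -c "
from h import *
st();go([.521,.2695,.12],frame(-up,n))"
```

```text
3.8 [ 0.3656 -0.1281  0.2567] [-30.8 -14.6 104.4   0.   90.2  10.6] [-0.5 -0.1  0.5] 0.0426 0.0
row [ 1.0027 -0.3652  0.3422] [ 0.0006 -0.0004 -0.2983] rows~ 7.2
```

>>> {"method": "send_rows", "body": {
  "moves": [
    [[1.0,-0.365,0.2],[0,0,-0.298]],
    [[1.0,-0.365,0.2],[0,0,-0.298]],
    [[1.0,-0.365,0.2],[0,0,-0.298]],
    [[1.0,-0.365,0.2],[0,0,-0.298]],
    [[1.0,-0.365,0.2],[0,0,-0.298]],
    [[1.0,-0.365,0.2],[0,0,-0.298]],
    [[1.0,-0.365,0.2],[0,0,-0.298]],
    [[1.0,-0.365,0.2],[0,0,-0.298]]
  ],
  "jaw": 0.4
}}

```text
clock: 4.8
position: [0.5224, 0.2662, 0.1743]
orientation: [[0.255, 0.967, -0.003], [0.967, -0.255, -0.001], [-0.001, -0.002, -1.0]]
contact_force: [0.7, -0.4, 0.5]
grip_width: 0.0338
grasp_force: 0.0
```

```bash
python3 -c "
from h import *
st();go([.521,.2695,.058],frame(-up,n))"
```

```text
4.8 [0.5224 0.2662 0.1743] [19.5 12.3 87.6  0.  80.2 34.2] [ 0.7 -0.4  0.5] 0.0338 0.0
row [ 0.0075 -0.0047  0.2907] [-0.0015  0.0007 -0.0028] rows~ 1.9
```

>>> {"method": "send_rows", "body": {
  "moves": [
    [[0.0075,-0.005,0.15],[0,0,-0.003]],
    [[0.0075,-0.005,0.24],[0,0,-0.003]],
    [[0.0075,-0.005,0.278],[0,0,-0.003]],
    [[0.0075,-0.005,0.278],[0,0,-0.003]]
  ]
}}

```text
clock: 5.3
position: [0.5209, 0.2669, 0.0653]
orientation: [[0.253, 0.967, -0.0], [0.967, -0.253, -0.0], [-0.0, -0.0, -1.0]]
contact_force: [0.2, 1.1, 0.3]
grip_width: 0.034
grasp_force: 0.0
```

>>> {"method": "send_rows", "body": {
  "moves": [
    [[0,0,0],[0,0,0]],
    [[0,0,0],[0,0,0]],
    [[0,0,0],[0,0,0]],
    [[0,0,0],[0,0,0]],
    [[0,0,0],[0,0,0]]
  ],
  "jaw": 0
}}

```text
clock: 5.92
position: [0.5214, 0.2678, 0.0671]
orientation: [[0.252, 0.968, 0.003], [0.968, -0.252, 0.001], [0.001, 0.002, -1.0]]
contact_force: [-1.5, -2.5, 6.0]
grip_width: 0.0109
grasp_force: 39.9
```

```bash
python3 -c "
from h import *
o=st();print(o['orientation'])
im,_=grab_frame('side');cv2.imwrite('pics/grip.png',cv2.resize(im[180:310,250:410],(640,520))[...,::-1])"
```

```text
5.92 [0.5214 0.2678 0.0671] [19.7 17.5 94.4 -0.  67.9 34.3] [-1.5 -2.5  6. ] 0.0109 39.9
[[ 2.52143815e-01  9.67686147e-01  2.64890686e-03]
 [ 9.67688814e-01 -2.52146474e-01  7.17511063e-04]
 [ 1.36223804e-03  2.38240156e-03 -9.99996234e-01]]
```

View pics/grip.png

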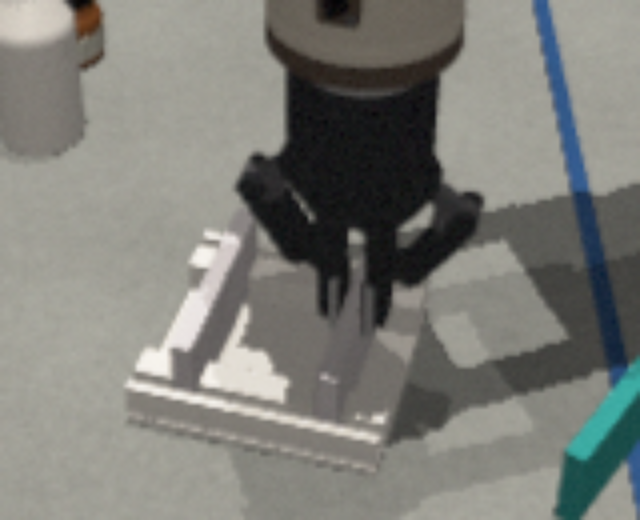

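The side view shows the near plate held between the pads at about (350,300) in the crop. I'll lift it straight up, then tilt it to show its face.

>>> {"method": "send_rows", "body": {
  "moves": [
    [[0,0,-0.02],[0,0,0]],
    [[0,0,-0.08],[0,0,0]],
    [[0,0,-0.16],[0,0,0]],
    [[0,0,-0.28],[0,0,0]],
    [[0,0,-0.28],[-0.12,0,0]],
    [[0,0,-0.28],[-0.24,0,0]],
    [[0,0,-0.28],[-0.33,0,0]],
    [[0,0,-0.28],[-0.33,0,0]]
  ]
}}

```text
clock: 6.98
position: [0.519, 0.2683, 0.1775]
orientation: [[0.25, 0.841, 0.479], [0.968, -0.217, -0.124], [-0.0, 0.495, -0.869]]
contact_force: [-0.5, 0.4, -1.6]
grip_width: 0.0111
grasp_force: 39.7
```

```bash
python3 -c "
from h import *
o=st();print(o['orientation'].round(3))
g=[]
for c,(x0,y0,x1,y1) in (('top',(200,150,320,250)),('side',(250,150,410,283))):
  im,_=grab_frame(c);g.append(cv2.resize(im[y0:y1,x0:x1],(400,333)))
cv2.imwrite('pics/lift.png',np.hstack(g)[...,::-1])"
```

```text
6.97 [0.519  0.2683 0.1775] [ 29.9   2.  103.6 -25.   55.   55.4] [-0.5  0.4 -1.6] 0.0111 39.7
[[ 0.25   0.841  0.479]
 [ 0.968 -0.217 -0.124]
 [-0.     0.495 -0.869]]
```

View pics/lift.png

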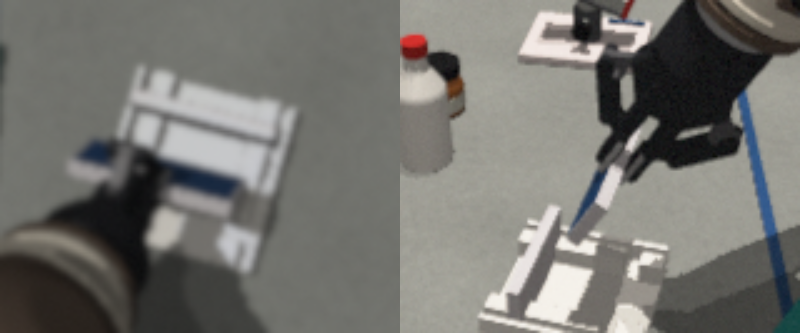

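The near plate is blue: its face shows at (180,170) in the left crop and (590,205) in the right. Now I'll carry it to open bench near (0.52, 0.03) and tilt it towards flat.

```bash
cat >> h.py <<'E'
def tilt(th,yaw=0.):
    h=np.array([np.cos(np.radians(yaw)),np.sin(np.radians(yaw)),0]);t=np.radians(th)
    return frame(np.cos(t)*h-np.sin(t)*up, np.sin(t)*h+np.cos(t)*up)
E
python3 -c "
from h import *
go([.493,.03,.15],tilt(35))"
```

```text
row [-0.5932  0.0379  0.1017] [-0.2809  0.1098 -0.1213] rows~ 3.9
```

>>> {"method": "send_rows", "body": {
  "moves": [
    [[-0.1,0,0],[0,0,0]],
    [[-0.25,0.01,0.03],[-0.1,0.04,-0.04]],
    [[-0.4,0.02,0.06],[-0.2,0.08,-0.08]],
    [[-0.55,0.038,0.1],[-0.281,0.11,-0.121]],
    [[-0.593,0.038,0.102],[-0.281,0.11,-0.121]],
    [[-0.593,0.038,0.102],[-0.281,0.11,-0.121]],
    [[-0.593,0.038,0.102],[-0.281,0.11,-0.121]]
  ]
}}

```text
clock: 7.95
position: [0.4943, 0.0691, 0.1463]
orientation: [[-0.024, 0.624, 0.781], [0.999, -0.016, 0.043], [0.039, 0.781, -0.623]]
contact_force: [1.0, 0.4, -1.3]
grip_width: 0.0108
grasp_force: 39.9
```

```bash
python3 -c "
from h import *
o=st();print(o['orientation'].round(3))
go([.493,.03,.05],tilt(35))
go([.493,.03,.039],tilt(35))"
```

```text
7.95 [0.4943 0.0691 0.1463] [ -4.5 -20.1 135.4  24.2  14.7 -25.4] [ 1.   0.4 -1.3] 0.0108 39.9
[[-0.024  0.624  0.781]
 [ 0.999 -0.016  0.043]
 [ 0.039  0.781 -0.623]]
row [-0.1069 -0.1887  0.1433] [-0.0401 -0.0269 -0.0109] rows~ 1.7
row [-0.1079 -0.2102  0.1604] [-0.0401 -0.0269 -0.0109] rows~ 1.8
```

Joint 5 nears its limit when the tool tilts radially. I'll turn the heading to +y instead, so the wrist tilts sideways.

```bash
python3 -c "
from h import *
go([.43,.043,.16],tilt(40,85))"
```

```text
row [-0.0599 -0.0727 -0.1497] [ 0.031   0.7064 -0.6042] rows~ 7.8
```

>>> {"method": "send_rows", "body": {
  "moves": [
    [[-0.02,-0.02,-0.05],[0.0,0.1,-0.085]],
    [[-0.04,-0.04,-0.1],[0.01,0.2,-0.17]],
    [[-0.06,-0.07,-0.15],[0.02,0.3,-0.26]],
    [[-0.06,-0.073,-0.15],[0.03,0.4,-0.345]],
    [[-0.06,-0.073,-0.15],[0.03,0.5,-0.43]],
    [[-0.06,-0.073,-0.15],[0.03,0.6,-0.515]],
    [[-0.06,-0.073,-0.15],[0.031,0.706,-0.604]],
    [[-0.06,-0.073,-0.15],[0.031,0.706,-0.604]]
  ]
}}

```text
clock: 8.95
position: [0.4302, 0.0423, 0.1606]
orientation: [[-0.939, 0.225, 0.26], [0.344, 0.601, 0.721], [0.006, 0.767, -0.642]]
contact_force: [0.1, 0.5, -1.8]
grip_width: 0.0108
grasp_force: 39.9
```

```bash
python3 -c "
from h import *
o=st();print(o['orientation'].round(3))
go([.43,.043,.08],tilt(35,85))
go([.43,.043,.05],tilt(35,85))"
```

```text
8.95 [0.4302 0.0423 0.1606] [ -37.3   -3.6  120.1   47.2   85.4 -120.6] [ 0.1  0.5 -1.8] 0.0108 39.9
[[-0.939  0.225  0.26 ]
 [ 0.344  0.601  0.721]
 [ 0.006  0.767 -0.642]]
row [-1.000e-04 -1.535e-01  1.304e-01] [-0.0541  0.1309 -0.1054] rows~ 1.5
row [-0.0006 -0.211   0.1786] [-0.0541  0.1309 -0.1054] rows~ 1.8
```

```bash
python3 -c "
from h import *
go([.43,.043,.052],tilt(35,70))
print(np.round(robot.observe()['ft_torque'],2))"
```

```text
row [-0.0006 -0.2071  0.1753] [-0.0549 -0.0014 -0.004 ] rows~ 1.7
[-0.55  0.19 -0.01]
```

>>> {"method": "send_rows", "body": {
  "moves": [
    [[0,-0.07,0.06],[-0.02,0,0]],
    [[0,-0.14,0.12],[-0.04,0,0]],
    [[0,-0.19,0.16],[-0.055,0,-0.004]],
    [[0,-0.207,0.175],[-0.055,0,-0.004]],
    [[0,-0.207,0.175],[-0.055,0,-0.004]],
    [[0,-0.207,0.175],[-0.055,0,-0.004]]
  ]
}}

```text
clock: 9.7
position: [0.4285, 0.0442, 0.0517]
orientation: [[-0.939, 0.201, 0.28], [0.345, 0.54, 0.768], [0.003, 0.817, -0.576]]
contact_force: [-0.0, 1.0, -2.2]
grip_width: 0.0109
grasp_force: 39.9
```

```bash
python3 -c "
from h import *
o=st();print(o['orientation'].round(3))
go([.43,.043,.048],tilt(35,70));go([.43,.043,.036],tilt(35,70))
g=[]
for c,(x0,y0,x1,y1) in (('top',(240,190,360,290)),('side',(290,150,450,283))):
  im,_=grab_frame(c);g.append(cv2.resize(im[y0:y1,x0:x1],(400,333)))
cv2.imwrite('pics/lay.png',np.hstack(g)[...,::-1])"
```

```text
9.7 [0.4285 0.0442 0.0517] [ -39.4   10.4  125.4   52.3   77.  -137.3] [-0.   1.  -2.2] 0.0109 39.9
[[-0.939  0.201  0.28 ]
 [ 0.345  0.54   0.768]
 [ 0.003  0.817 -0.576]]
row [-0.0045 -0.0086  0.0041] [-0.0023  0.0005 -0.0026] rows~ 0.1
row [-0.0046 -0.0331  0.0214] [-0.0023  0.0005 -0.0026] rows~ 0.3
```

View pics/lay.png

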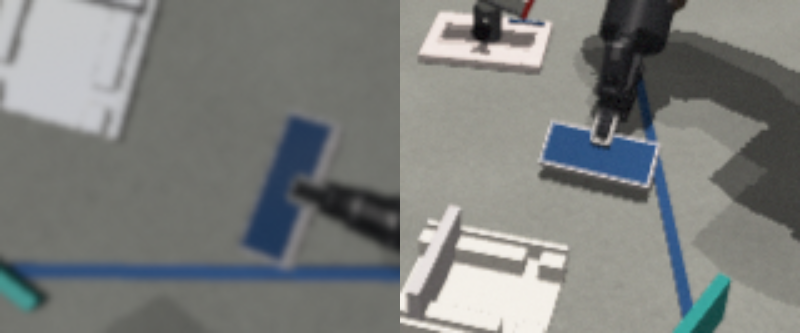

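The plate is blue side up just above the bench, at (290,190) in the left crop. I'll lower it by feel at a 30° slope.

>>> {"method": "send_rows", "body": {
  "moves": [
    [[0,-0.013,0.009],[-0.03,0,0]],
    [[0,-0.027,0.019],[-0.055,0,0]],
    [[0,-0.027,0.019],[-0.055,0,0]],
    [[0,-0.027,0.019],[-0.055,0,0]]
  ]
}}

```text
clock: 10.3
position: [0.4279, 0.0446, 0.0379]
orientation: [[-0.939, 0.178, 0.295], [0.345, 0.472, 0.811], [0.004, 0.863, -0.505]]
contact_force: [0.3, -0.3, -1.3]
grip_width: 0.0109
grasp_force: 39.9
```

>>> {"method": "send_rows", "body": {
  "moves": [
    [[0,-0.0022,0.0012],[0,0,0]],
    [[0,-0.0044,0.0025],[0,0,0]],
    [[0,-0.0044,0.0025],[0,0,0]]
  ]
}}

```text
clock: 10.68
position: [0.4277, 0.0448, 0.0354]
orientation: [[-0.939, 0.178, 0.295], [0.345, 0.471, 0.812], [0.005, 0.864, -0.504]]
contact_force: [-0.4, 0.3, -1.5]
grip_width: 0.0105
grasp_force: 39.9
```

>>> {"method": "send_rows", "body": {
  "moves": [
    [[0,-0.0022,0.0012],[0,0,0]],
    [[0,-0.0044,0.0025],[0,0,0]],
    [[0,-0.0044,0.0025],[0,0,0]]
  ]
}}

```text
clock: 11.05
position: [0.4279, 0.0447, 0.0342]
orientation: [[-0.939, 0.177, 0.296], [0.345, 0.47, 0.813], [0.005, 0.865, -0.502]]
contact_force: [-5.9, -4.1, 15.4]
grip_width: 0.0111
grasp_force: 42.1
```

>>> {"method": "send_rows", "body": {
  "moves": [
    [[0,-0.0022,0.0012],[0,0,0]],
    [[0,-0.0044,0.0025],[0,0,0]],
    [[0,-0.0044,0.0025],[0,0,0]]
  ]
}}

```text
clock: 11.42
position: [0.4281, 0.0446, 0.033]
orientation: [[-0.939, 0.176, 0.296], [0.344, 0.469, 0.813], [0.004, 0.866, -0.501]]
contact_force: [-11.3, -11.7, 30.9]
grip_width: 0.0109
grasp_force: 46.4
```

>>> {"method": "send_rows", "body": {
  "moves": [
    [[0,0.0044,-0.0025],[0,0,0]],
    [[0,0.0065,-0.0037],[0,0,0]]
  ]
}}

```text
clock: 11.68
position: [0.4278, 0.0447, 0.0345]
orientation: [[-0.939, 0.178, 0.296], [0.345, 0.471, 0.812], [0.005, 0.864, -0.503]]
contact_force: [0.7, 0.2, 0.1]
grip_width: 0.0107
grasp_force: 40.2
```

>>> {"method": "send_rows", "body": {
  "moves": [
    [[0,0.004,-0.0025],[0,0,0]],
    [[0,0.008,-0.005],[0,0,0]],
    [[0,0.008,-0.005],[0,0,0]]
  ],
  "jaw": 0.25
}}

```text
clock: 12.05
position: [0.4276, 0.0446, 0.0381]
orientation: [[-0.939, 0.178, 0.295], [0.345, 0.471, 0.812], [0.005, 0.864, -0.504]]
contact_force: [-0.3, -0.8, -0.4]
grip_width: 0.0213
grasp_force: 0.4
```

```bash
python3 -c "
from h import *
st()
g=[]
for c,(x0,y0,x1,y1) in (('top',(240,190,360,290)),('side',(330,160,430,243))):
  im,_=grab_frame(c);g.append(cv2.resize(im[y0:y1,x0:x1],(400,333)))
cv2.imwrite('pics/lay2.png',np.hstack(g)[...,::-1])"
```

```text
12.05 [0.4276 0.0446 0.0381] [ -41.4   15.4  125.7   55.1   78.8 -143.1] [-0.3 -0.8 -0.4] 0.0213 0.4
```

View pics/lay2.png

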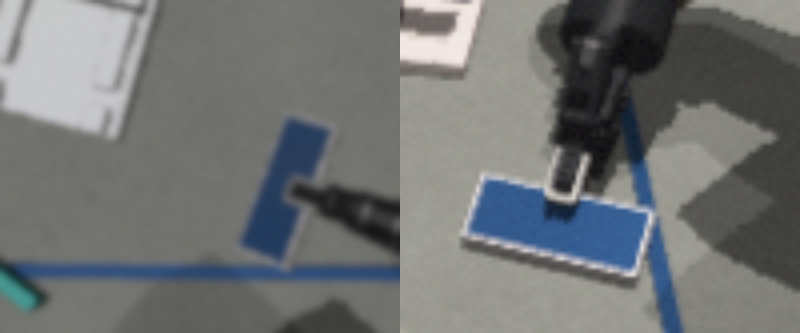

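>>> {"method": "send_rows", "body": {
  "moves": [
    [[0,0,-0.012],[0,0,0]],
    [[0,0,-0.022],[0,0,0]],
    [[0,-0.01,-0.016],[0,0,0]],
    [[0,-0.02,-0.012],[0,0,0]],
    [[0,-0.02,-0.012],[0,0,0]]
  ]
}}

```text
clock: 12.78
position: [0.4247, 0.037, 0.0332]
orientation: [[-0.939, 0.179, 0.295], [0.345, 0.471, 0.812], [0.006, 0.864, -0.503]]
contact_force: [0.1, -0.1, -0.8]
grip_width: 0.0212
grasp_force: 0.4
```

>>> {"method": "send_rows", "body": {
  "moves": [
    [[0,0,-0.06],[0,0,0]],
    [[0,0,-0.15],[0,0,0]],
    [[0,0,-0.3],[0,0,0]],
    [[0,0,-0.4],[0,0,0]],
    [[0,0,-0.4],[0,0,0]]
  ]
}}

```text
clock: 13.4
position: [0.3777, -0.0951, 0.1151]
orientation: [[-0.938, 0.178, 0.298], [0.347, 0.473, 0.81], [0.003, 0.863, -0.505]]
contact_force: [-0.1, 0.6, -0.4]
grip_width: 0.0213
grasp_force: 0.0
```

```bash
cat >> h.py <<'E'
def blue(cams=("top","side"),xr=(.25,.7),yr=(-.3,.25),zmin=-.01):
    out=[]
    for c in cams:
        im,d=grab_frame(c);W=cloud(c,d);i=im.astype(int)
        m=(d>0)&(i[...,2]-i[...,0]>40)&(i[...,2]-i[...,1]>25)&(W[...,0]>xr[0])&(W[...,0]<xr[1])&(W[...,1]>yr[0])&(W[...,1]<yr[1])&(W[...,2]>zmin)&(W[...,2]<.25)
        k,l,s,_=cv2.connectedComponentsWithStats(m.astype(np.uint8))
        if k<2: print(c,"none");continue
        j=1+np.argmax(s[1:,4]);p=W[l==j]
        r=cv2.minAreaRect((p[:,:2]*1000).astype(np.float32));print(c,len(p),r,"z",np.percentile(p[:,2],[5,50,95]).round(4));out.append((im,l==j,p))
    return out
E
python3 -c "
from h import *
st();blue(zmin=.006)"
```

```text
13.4 [ 0.3777 -0.0951  0.1151] [ -59.3   10.7  117.6   42.4   96.6 -142. ] [-0.1  0.6 -0.4] 0.0213 0.0
top 618 ((435.5189208984375, 70.50624084472656), (41.125850677490234, 111.02033233642578), 69.08685302734375) z [0.0096 0.0127 0.0162]
side 386 ((433.09429931640625, 69.38888549804688), (43.57270812988281, 112.59867095947266), 70.31751251220703) z [0.0097 0.0113 0.0131]
```

```bash
cat >> h.py <<'E'
def yawv(a): return np.array([np.cos(np.radians(a)),np.sin(np.radians(a)),0])
E
python3 -c "
from h import *
go([.4343,.07,.13],frame(-up,yawv(69.7)))"
```

```text
row [0.0075 0.2514 0.3521] [ 0.6641 -0.0037 -0.0008] rows~ 5.6
```

>>> {"method": "send_rows", "body": {
  "moves": [
    [[0,0.06,0],[0.11,0,0]],
    [[0,0.1,0.05],[0.22,0,0]],
    [[0,0.15,0.12],[0.33,0,0]],
    [[0,0.2,0.2],[0.44,0,0]],
    [[0.004,0.25,0.28],[0.55,0,0]],
    [[0.0075,0.251,0.352],[0.664,-0.004,-0.001]],
    [[0.0075,0.251,0.352],[0.664,-0.004,-0.001]],
    [[0.0075,0.251,0.352],[0.664,-0.004,-0.001]]
  ],
  "jaw": 0.75
}}

```text
clock: 14.5
position: [0.4334, 0.0735, 0.129]
orientation: [[-0.941, 0.339, -0.001], [0.339, 0.941, -0.001], [0.001, -0.002, -1.0]]
contact_force: [-0.1, 0.1, 0.0]
grip_width: 0.0641
grasp_force: 0.0
```

```bash
python3 -c "
from h import *
o=st();print(o['orientation'].round(3));go([.4343,.07,.035],frame(-up,yawv(69.7)))"
```

```text
14.5 [0.4334 0.0735 0.129 ] [-4.000e-01 -3.000e+00  1.097e+02 -1.000e-01  7.340e+01 -7.050e+01] [-0.1  0.1  0. ] 0.0641 0.0
[[-0.941  0.339 -0.001]
 [ 0.339  0.941 -0.001]
 [ 0.001 -0.002 -1.   ]]
row [-0.0051 -0.007   0.2349] [-0.0011 -0.0004  0.0053] rows~ 1.5
```

>>> {"method": "send_rows", "body": {
  "moves": [
    [[-0.005,-0.007,0.08],[0,0,0.005]],
    [[-0.005,-0.007,0.17],[0,0,0.005]],
    [[-0.005,-0.007,0.23],[0,0,0.005]],
    [[-0.005,-0.007,0.2425],[0,0,0.005]],
    [[-0.005,-0.007,0.2425],[0,0,0.005]]
  ],
  "jaw": 0.68
}}

```text
clock: 15.12
position: [0.4349, 0.0662, 0.0332]
orientation: [[-0.935, 0.354, 0.0], [0.354, 0.935, 0.0], [-0.0, 0.0, -1.0]]
contact_force: [0.1, 0.2, 1.3]
grip_width: 0.0583
grasp_force: 0.0
```

>>> {"method": "send_rows", "body": {
  "moves": [
    [[0,0,0.005],[0,0,0]],
    [[0,0,0.01],[0,0,0]],
    [[0,0,0.01],[0,0,0]]
  ]
}}

```text
clock: 15.5
position: [0.4352, 0.0664, 0.0292]
orientation: [[-0.935, 0.354, 0.001], [0.354, 0.935, -0.0], [-0.001, 0.0, -1.0]]
contact_force: [0.9, 0.8, -0.4]
grip_width: 0.058
grasp_force: 0.0
```

>>> {"method": "send_rows", "body": {
  "moves": [
    [[0,0,0.005],[0,0,0]],
    [[0,0,0.01],[0,0,0]],
    [[0,0,0.01],[0,0,0]]
  ]
}}

```text
clock: 15.88
position: [0.435, 0.0664, 0.0248]
orientation: [[-0.935, 0.354, 0.0], [0.354, 0.935, -0.0], [-0.0, -0.0, -1.0]]
contact_force: [0.1, 1.1, 0.9]
grip_width: 0.0582
grasp_force: 0.0
```

>>> {"method": "send_rows", "body": {
  "moves": [
    [[0.0055,0.0075,0],[0,0,0]],
    [[0.0055,0.0075,0.005],[0,0,0]],
    [[0.0055,0.0075,0.01],[0,0,0]],
    [[0.0055,0.0075,0.01],[0,0,0]]
  ]
}}

```text
clock: 16.38
position: [0.4341, 0.0699, 0.0208]
orientation: [[-0.935, 0.354, 0.0], [0.354, 0.935, -0.0], [-0.0, -0.0, -1.0]]
contact_force: [-0.8, 1.2, -0.0]
grip_width: 0.0578
grasp_force: 0.0
```

>>> {"method": "send_rows", "body": {
  "moves": [
    [[0,0,0.004],[0,0,0]],
    [[0,0,0.006],[0,0,0]],
    [[0,0,0.006],[0,0,0]]
  ]
}}

```text
clock: 16.75
position: [0.4343, 0.0699, 0.0202]
orientation: [[-0.935, 0.354, 0.001], [0.354, 0.935, -0.0], [-0.001, -0.0, -1.0]]
contact_force: [-17.1, -0.5, 40.6]
grip_width: 0.0582
grasp_force: 20.4
```

>>> {"method": "send_rows", "body": {
  "moves": [
    [[0,0,-0.0125],[0,0,0]],
    [[0,0,-0.0125],[0,0,0]],
    [[0,0,-0.0125],[0,0,0]]
  ]
}}

```text
clock: 17.12
position: [0.4341, 0.0699, 0.0234]
orientation: [[-0.935, 0.354, 0.0], [0.354, 0.935, -0.0], [-0.001, -0.0, -1.0]]
contact_force: [0.1, 0.4, 0.1]
grip_width: 0.0581
grasp_force: 0.0
```

>>> {"method": "send_rows", "body": {
  "moves": [
    [[0,0,0],[0,0,0]],
    [[0,0,0],[0,0,0]],
    [[0,0,0],[0,0,0]],
    [[0,0,0],[0,0,0]]
  ],
  "jaw": 0,
  "squeeze": 40
}}

```text
clock: 17.62
position: [0.4341, 0.0699, 0.0236]
orientation: [[-0.935, 0.354, 0.0], [0.354, 0.935, -0.0], [-0.0, -0.0, -1.0]]
contact_force: [-2.4, -0.1, 7.0]
grip_width: 0.0488
grasp_force: 41.3
```

```bash
python3 -c "
from h import *
o=st();print(o['orientation'].round(3))
t=np.radians(20);hx=yawv(-9.5);z=np.sin(t)*hx-np.cos(t)*up;y=yawv(80.5)
print('via');go([.50,-.05,.20],frame(-up,yawv(75)))
print('stage');go([.54,-.21,.20],frame(z,y))"
```

```text
17.62 [0.4341 0.0699 0.0236] [ -0.9   4.7 115.9  -0.   59.3 -70.2] [-2.4 -0.1  7. ] 0.0488 41.3
[[-0.935  0.354  0.   ]
 [ 0.354  0.935 -0.   ]
 [-0.    -0.    -1.   ]]
via
row [-0.2604 -0.2222 -0.4408] [-0.0002  0.0003 -0.0635] rows~ 3.6
stage
row [-0.4954 -0.561  -0.4406] [-0.022  -0.2212 -0.1233] rows~ 5.6
```

>>> {"method": "send_rows", "body": {
  "moves": [
    [[0,0,-0.03],[0,0,0]],
    [[0,0,-0.12],[0,0,0]],
    [[0,0,-0.27],[0,0,0]],
    [[0,0,-0.42],[0,0,0]],
    [[0,0,-0.5],[0,0,0]],
    [[-0.1,-0.09,-0.5],[0,0,-0.02]],
    [[-0.2,-0.2,-0.5],[0,0,-0.05]],
    [[-0.26,-0.222,-0.5],[0,0,-0.063]]
  ]
}}

```text
clock: 18.62
position: [0.5002, -0.0524, 0.2242]
orientation: [[-0.965, 0.261, 0.001], [0.261, 0.965, -0.001], [-0.001, -0.001, -1.0]]
contact_force: [-0.6, 1.0, -2.2]
grip_width: 0.0488
grasp_force: 42.6
```

```bash
python3 -c "
from h import *
np.set_printoptions(precision=2,suppress=True)
h=yawv(-9.5)[:2];w=yawv(80.5)[:2]
for c,ctr in(('top',(.5630,-.2120)),('side',(.5605,-.2117))):
  W=np.load(c+'.npy');im=np.load(c+'_im.npy').astype(int);q=W[...,:2]-ctr;s=q@h*1000;t=q@w*1000;z=W[...,2]*1000
  red=(im[...,0]>im[...,1]+40)&(abs(s)<90)&(abs(t)<50)&(z>40)
  print(c,'red s,t,z',[np.percentile(v[red],[2,50,98]) for v in(s,t,z)],red.sum())
  m=(abs(s)<70)&(abs(t)<40)&(z>70)&~red
  for b in range(-40,40,4):
    k=m&(t>=b)&(t<b+4)&(abs(s)<45)
    if k.sum()>8: print(b,k.sum(),'h at axis',np.percentile(z[k]-s[k]*np.tan(np.radians(20)),[10,50,90]))
"
```

```text
top red s,t,z [array([-64.23, -60.41, -54.05]), array([-20.18,  -1.01,  18.1 ]), array([81.68, 88.05, 91.22])] 56
-20 30 h at axis [ 96.62  99.2  101.06]
-16 122 h at axis [ 81.98  96.11 102.1 ]
-12 52 h at axis [79.2  82.43 87.17]
-8 45 h at axis [79.04 81.52 84.19]
-4 48 h at axis [78.84 81.7  84.29]
0 47 h at axis [78.75 81.26 84.58]
4 38 h at axis [78.88 81.12 85.42]
8 9 h at axis [97.04 98.44 99.7 ]
12 54 h at axis [ 97.86  99.75 102.19]
16 111 h at axis [ 79.76  88.71 100.36]
20 19 h at axis [76.51 80.65 83.56]
side red s,t,z [array([-64.34, -57.71, -51.46]), array([-21.64,  16.18,  22.47]), array([61.85, 83.99, 88.81])] 34
-20 31 h at axis [85.3  92.66 98.95]
-16 77 h at axis [86.5  92.16 98.61]
-12 15 h at axis [88.98 94.33 99.43]
8 16 h at axis [88.43 97.96 98.7 ]
12 84 h at axis [78.97 89.13 97.75]
16 105 h at axis [76.54 86.74 97.08]
20 9 h at axis [77.99 78.72 83.99]
```

```bash
python3 -c "
from h import *
o=st();print(o['orientation'].round(3))
t=np.radians(20);hx=yawv(-9.5);z=np.sin(t)*hx-np.cos(t)*up;y=yawv(80.5)
C=np.array([.5617,-.2118,.155]);go(C+.012*hx-.0176*z,frame(z,y))"
```

```text
18.62 [ 0.5002 -0.0524  0.2242] [-14.7   0.7  94.6  -0.   84.6 -89.6] [-0.6  1.  -2.2] 0.0488 42.6
[[-0.965  0.261  0.001]
 [ 0.261  0.965 -0.001]
 [-0.001 -0.001 -1.   ]]
row [-0.267  -0.343   0.1322] [-0.0113 -0.2214 -0.0617] rows~ 2.9
```

>>> {"method": "send_rows", "body": {
  "moves": [
    [[-0.09,-0.11,0],[0,-0.05,-0.02]],
    [[-0.18,-0.23,0.02],[-0.005,-0.12,-0.04]],
    [[-0.25,-0.32,0.07],[-0.01,-0.2,-0.06]],
    [[-0.267,-0.344,0.132],[-0.011,-0.221,-0.062]],
    [[-0.267,-0.344,0.132],[-0.011,-0.221,-0.062]],
    [[-0.267,-0.344,0.132],[-0.011,-0.221,-0.062]],
    [[-0.267,-0.344,0.132],[-0.011,-0.221,-0.062]]
  ]
}}

```text
clock: 19.5
position: [0.5679, -0.2099, 0.1725]
orientation: [[-0.927, 0.162, 0.338], [0.152, 0.987, -0.056], [-0.342, -0.001, -0.94]]
contact_force: [-0.6, 0.0, -2.0]
grip_width: 0.0488
grasp_force: 42.6
```

```bash
cat >> h.py <<'E'
_t=np.radians(20);hx=yawv(-9.5);hy=yawv(80.5);zt=np.sin(_t)*hx-np.cos(_t)*up
def tgt(a,b,zc,C=(.5617,-.2125)):   # plate centre a along stage x, b along stage y, height zc
    go(np.array([C[0],C[1],zc])+a*hx+b*hy-.0176*zt,frame(zt,hy))
def ctr(C=(.5617,-.2125)):
    o=robot.observe();p=o["position"]+.0176*o["orientation"][:,2];q=p-np.array([*C,0]);print("centre: stage x %.1f y %.1f z %.1f mm"%(q@hx*1e3,q@hy*1e3,p[2]*1e3))
E
python3 -c "
from h import *
o=st();print(o['orientation'].round(3));ctr();tgt(.012,0,.125)
r=blue(('top','side'),(.45,.7),(-.3,-.12),.08)
g=[]
for c,(x0,y0,x1,y1) in (('top',(370,150,470,250)),('side',(280,90,380,190))):
  im,_=grab_frame(c);g.append(cv2.resize(im[y0:y1,x0:x1],(400,400)))
cv2.imwrite('pics/over.png',np.hstack(g)[...,::-1])"
```

```text
19.5 [ 0.5679 -0.2099  0.1725] [ -31.2    3.7   99.8    8.6   58.1 -115.2] [-0.6  0.  -2. ] 0.0488 42.6
[[-0.927  0.162  0.338]
 [ 0.152  0.987 -0.056]
 [-0.342 -0.001 -0.94 ]]
centre: stage x 11.7 y 3.6 z 155.9 mm
row [ 0.0258 -0.009   0.0729] [0.0002 0.0001 0.0018] rows~ 0.5
top 271 ((603.218017578125, -214.5854949951172), (37.05857849121094, 41.15131378173828), 80.95671844482422) z [0.1666 0.1738 0.1806]
side 78 ((601.1931762695312, -218.4810333251953), (40.18955993652344, 41.704925537109375), 79.05418395996094) z [0.1654 0.1723 0.1791]
```

View pics/over.png

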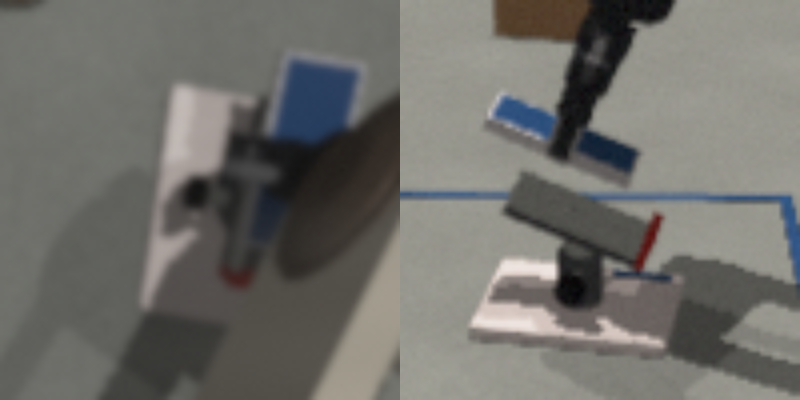

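>>> {"method": "send_rows", "body": {
  "moves": [
    [[0.013,-0.009,0.036],[0,0,0.002]],
    [[0.026,-0.009,0.073],[0,0,0.002]],
    [[0.026,-0.009,0.073],[0,0,0.002]],
    [[0.026,-0.009,0.073],[0,0,0.002]],
    [[0.026,-0.009,0.073],[0,0,0.002]]
  ]
}}

```text
clock: 20.32
position: [0.5672, -0.2142, 0.1405]
orientation: [[-0.927, 0.166, 0.337], [0.157, 0.986, -0.056], [-0.342, 0.001, -0.94]]
contact_force: [0.5, -0.3, -2.0]
grip_width: 0.0491
grasp_force: 42.6
```

```bash
python3 -c "
from h import *
st();ctr();tgt(.010,0,.117)
r=blue(('top',),(.45,.7),(-.3,-.12),.08)"
```

```text
20.32 [ 0.5672 -0.2142  0.1405] [ -31.6    5.4  101.9    9.1   54.4 -116.2] [ 0.5 -0.3 -2. ] 0.0491 42.6
centre: stage x 11.7 y -0.7 z 124.0 mm
row [0.0099 0.0018 0.015 ] [ 0.0002 -0.0001 -0.0009] rows~ 0.1
top 257 ((601.9298095703125, -219.37026977539062), (36.70539855957031, 41.44688415527344), 80.97579193115234) z [0.1346 0.1413 0.1488]
```

>>> {"method": "send_rows", "body": {
  "moves": [
    [[0.0034,0,0.0094],[0,0,0]],
    [[0.0068,0,0.0188],[0,0,0]],
    [[0.0085,0,0.0235],[0,0,0]],
    [[0.0085,0,0.0235],[0,0,0]]
  ]
}}

```text
clock: 20.88
position: [0.5669, -0.214, 0.1298]
orientation: [[-0.927, 0.166, 0.336], [0.157, 0.986, -0.056], [-0.341, 0.001, -0.94]]
contact_force: [-0.1, -0.1, -1.7]
grip_width: 0.0491
grasp_force: 42.6
```

>>> {"method": "send_rows", "body": {
  "moves": [
    [[0.0008,0,0.0023],[0,0,0]],
    [[0.0017,0,0.0047],[0,0,0]],
    [[0.0017,0,0.0047],[0,0,0]]
  ]
}}

```text
clock: 21.25
position: [0.5669, -0.214, 0.1279]
orientation: [[-0.927, 0.166, 0.336], [0.157, 0.986, -0.056], [-0.341, 0.001, -0.94]]
contact_force: [0.3, 0.1, -1.3]
grip_width: 0.0488
grasp_force: 42.6
```

>>> {"method": "send_rows", "body": {
  "moves": [
    [[0.0008,0,0.0023],[0,0,0]],
    [[0.0013,0,0.0035],[0,0,0]],
    [[0.0013,0,0.0035],[0,0,0]]
  ]
}}

```text
clock: 21.62
position: [0.567, -0.214, 0.1266]
orientation: [[-0.927, 0.166, 0.337], [0.157, 0.986, -0.056], [-0.341, 0.001, -0.94]]
contact_force: [-0.5, -0.1, 0.1]
grip_width: 0.0486
grasp_force: 42.8
```

>>> {"method": "send_rows", "body": {
  "moves": [
    [[0.0008,0,0.0023],[0,0,0]],
    [[0.0008,0,0.0023],[0,0,0]],
    [[0.0008,0,0.0023],[0,0,0]]
  ]
}}

```text
clock: 22.0
position: [0.567, -0.2141, 0.1265]
orientation: [[-0.927, 0.166, 0.337], [0.156, 0.986, -0.056], [-0.342, 0.001, -0.94]]
contact_force: [-10.7, 4.5, 13.8]
grip_width: 0.049
grasp_force: 44.6
```

```bash
python3 -c "
from h import *
o=st();ctr();print(np.round(o['ft_torque'],2))"
```

```text
22.0 [ 0.567  -0.2141  0.1265] [ -31.6    6.2  102.8    9.3   52.7 -116.5] [-10.7   4.5  13.8] 0.049 44.6
centre: stage x 11.5 y -0.7 z 110.0 mm
[0.45 1.02 0.04]
```

>>> {"method": "send_rows", "body": {
  "moves": [
    [[0,0,-0.0022],[0,0,0]],
    [[0.008,0,-0.0022],[0,0,0]],
    [[0.016,0,-0.0022],[0,0,0]],
    [[0.022,0,-0.0022],[0,0,0]],
    [[0.022,0,-0.0022],[0,0,0]],
    [[0.022,0,-0.0022],[0,0,0]]
  ]
}}

```text
clock: 22.75
position: [0.5583, -0.2126, 0.1234]
orientation: [[-0.927, 0.166, 0.336], [0.157, 0.986, -0.056], [-0.341, 0.001, -0.94]]
contact_force: [-6.3, 0.8, 6.3]
grip_width: 0.049
grasp_force: 43.7
```

>>> {"method": "send_rows", "body": {
  "moves": [
    [[0.0025,0,0],[0,0,0]],
    [[0.0025,0,0],[0,0,0]],
    [[0.0025,0,0],[0,0,0]]
  ]
}}

```text
clock: 23.12
position: [0.5577, -0.2126, 0.1232]
orientation: [[-0.927, 0.166, 0.337], [0.157, 0.986, -0.056], [-0.341, 0.001, -0.94]]
contact_force: [-0.4, 0.7, 4.8]
grip_width: 0.0487
grasp_force: 43.3
```

>>> {"method": "send_rows", "body": {
  "moves": [
    [[0.0025,0,0],[0,0,0]],
    [[0.0025,0,0],[0,0,0]],
    [[0.0025,0,0],[0,0,0]]
  ]
}}

```text
clock: 23.5
position: [0.5567, -0.2123, 0.1228]
orientation: [[-0.927, 0.166, 0.337], [0.157, 0.986, -0.056], [-0.341, 0.001, -0.94]]
contact_force: [0.1, 0.8, 5.3]
grip_width: 0.0488
grasp_force: 43.3
```

```bash
python3 -c "
from h import *
o=st();ctr();print(np.round(o['orientation'].T@o['contact_force'],1))"
```

```text
23.5 [ 0.5567 -0.2123  0.1228] [ -32.1    5.3  104.3    9.6   52.3 -117.2] [0.1 0.8 5.3] 0.0488 43.3
centre: stage x 1.1 y -0.6 z 106.3 mm
[-1.8  0.8 -5. ]
```

>>> {"method": "send_rows", "body": {
  "moves": [
    [[0.002,0,0],[0,0,0]],
    [[0.002,0,0],[0,0,0]],
    [[0.002,0,0],[0,0,0]]
  ]
}}

```text
clock: 23.88
position: [0.5559, -0.2122, 0.1225]
orientation: [[-0.927, 0.166, 0.337], [0.157, 0.986, -0.056], [-0.341, 0.001, -0.94]]
contact_force: [0.8, -1.1, 5.3]
grip_width: 0.0491
grasp_force: 43.4
```

>>> {"method": "send_rows", "body": {
  "moves": [
    [[0.002,0,0],[0,0,0]],
    [[0.002,0,0],[0,0,0]],
    [[0.002,0,0],[0,0,0]]
  ]
}}

```text
clock: 24.25
position: [0.5552, -0.2121, 0.1222]
orientation: [[-0.927, 0.166, 0.337], [0.157, 0.986, -0.056], [-0.341, 0.001, -0.94]]
contact_force: [0.4, 0.6, 4.9]
grip_width: 0.0483
grasp_force: 43.4
```

>>> {"method": "send_rows", "body": {
  "moves": [
    [[0.002,0,0],[0,0,0]],
    [[0.002,0,0],[0,0,0]],
    [[0.002,0,0],[0,0,0]]
  ]
}}

```text
clock: 24.62
position: [0.5548, -0.212, 0.1221]
orientation: [[-0.926, 0.167, 0.338], [0.157, 0.986, -0.056], [-0.342, 0.001, -0.94]]
contact_force: [6.2, -1.0, 3.0]
grip_width: 0.0488
grasp_force: 42.9
```

>>> {"method": "send_rows", "body": {
  "moves": [
    [[0.002,0,0],[0,0,0]],
    [[0.002,0,0],[0,0,0]],
    [[0.002,0,0],[0,0,0]]
  ]
}}

```text
clock: 25.0
position: [0.5547, -0.212, 0.1223]
orientation: [[-0.926, 0.167, 0.339], [0.157, 0.986, -0.057], [-0.344, 0.001, -0.939]]
contact_force: [11.0, -1.1, 3.3]
grip_width: 0.0488
grasp_force: 42.6
```

>>> {"method": "send_rows", "body": {
  "moves": [
    [[-0.0018,0,0],[0,0,0]],
    [[-0.0018,0,0.0005],[0,0,0]],
    [[-0.0018,0,0.0005],[0,0,0]]
  ]
}}

```text
clock: 25.38
position: [0.5549, -0.2121, 0.1221]
orientation: [[-0.926, 0.167, 0.338], [0.157, 0.986, -0.056], [-0.342, 0.001, -0.94]]
contact_force: [3.9, -1.1, 5.9]
grip_width: 0.049
grasp_force: 43.3
```

```bash
python3 -c "
from h import *
o=st();ctr();print(np.round(o['orientation'].T@o['contact_force'],1))
h=hx[:2];w=hy[:2]
for c,cc in (('top',(.5635,-.212)),('side',(.5598,-.2119))):
  for im,m,p in blue((c,),(.45,.7),(-.3,-.12),.08):
    q=p[:,:2]-cc;s=q@h*1000;t=q@w*1000
    for a in range(0,60,10):
      k=(s>a)&(s<a+10)
      if k.sum()>5: print(c,a,np.percentile(t[k],[1,99]).round(1))
"
```

```text
25.38 [ 0.5549 -0.2121  0.1221] [ -32.2    5.1  104.6    9.7   52.1 -117.3] [ 3.9 -1.1  5.9] 0.049 43.3
centre: stage x -0.8 y -0.7 z 105.6 mm
[-5.8 -0.4 -4.2]
top 253 ((583.2542114257812, -215.11709594726562), (38.49545669555664, 56.67002868652344), 75.29771423339844) z [0.1159 0.1229 0.1306]
top 0 [-6.9 17.6]
top 10 [-16.9  17.1]
top 20 [-18.4  17.4]
top 30 [-18.2  17.3]
top 40 [-18.9  16.6]
side 80 ((588.2064208984375, -221.64964294433594), (38.054710388183594, 45.133583068847656), 73.32779693603516) z [0.1155 0.1219 0.1287]
side 10 [-21.7  16.4]
side 20 [-22.8  13.1]
side 30 [-24.1  12.7]
side 40 [-24.3  12. ]
```

Against the stop with light contact. Now I'll release and retract along the tool axis.

>>> {"method": "send_rows", "body": {
  "moves": [
    [[0,0,0],[0,0,0]],
    [[0,0,0],[0,0,0]],
    [[0,0,0],[0,0,0]],
    [[0,0,0],[0,0,0]]
  ],
  "jaw": 0.72
}}

```text
clock: 25.98
position: [0.5543, -0.2119, 0.1215]
orientation: [[-0.927, 0.166, 0.336], [0.157, 0.986, -0.056], [-0.341, 0.001, -0.94]]
contact_force: [-0.4, 0.5, 0.3]
grip_width: 0.0616
grasp_force: 0.0
```

>>> {"method": "send_rows", "body": {
  "moves": [
    [[0,0,-0.03],[0,0,0]],
    [[0,0,-0.1],[0,0,0]],
    [[0,0,-0.22],[0,0,0]],
    [[0,0,-0.37],[0,0,0]],
    [[0,0.15,-0.4],[0,0,0]],
    [[0,0.3,-0.4],[0,0,0]],
    [[0,0.45,-0.4],[0,0,0]],
    [[0,0.6,-0.4],[0,0,0]]
  ]
}}

```text
clock: 26.98
position: [0.5402, 0.0354, 0.2736]
orientation: [[-0.926, 0.167, 0.338], [0.157, 0.986, -0.056], [-0.343, 0.001, -0.939]]
contact_force: [1.4, 0.1, 0.9]
grip_width: 0.0615
grasp_force: 0.0
```

```bash
python3 -c "
from h import *
st();h=hx[:2];w=hy[:2]
g=[]
for c,cc,(x0,y0,x1,y1) in (('top',(.5635,-.212),(390,160,470,240)),('side',(.5598,-.2119),(280,110,370,200))):
  for im,m,p in blue((c,),(.45,.7),(-.3,-.12),.07):
    q=p[:,:2]-cc;s=q@h*1000;t=q@w*1000;print(c,'blue s',np.percentile(s,[1,99]).round(1),'t',np.percentile(t,[1,99]).round(1))
    A=np.c_[s,t,np.ones(len(s))];print('plane',np.linalg.lstsq(A,p[:,2]*1000,rcond=None)[0].round(3))
    for a in range(-60,60,20):
      k=(s>a)&(s<a+20)
      if k.sum()>5: print(c,a,np.percentile(t[k],[1,99]).round(1))
    g.append(cv2.resize(im[y0:y1,x0:x1],(400,400),interpolation=cv2.INTER_CUBIC))
cv2.imwrite('pics/done.png',np.hstack(g)[...,::-1])"
```

```text
26.98 [0.5402 0.0354 0.2736] [ -3.2  -7.4  98.7  -2.3  68.9 -83.2] [1.4 0.1 0.9] 0.0615 0.0
top 596 ((560.88427734375, -212.09324645996094), (37.258995056152344, 99.63256072998047), 79.53018951416016) z [0.0961 0.1134 0.1293]
top blue s [-50.9  46.3] t [-18.7  17.1]
plane [3.67000e-01 9.00000e-03 1.13165e+02]
top -60 [-15.9  15.9]
top -40 [-17.   16.9]
top -20 [-17.8  17. ]
top 0 [-18.6  17.1]
top 20 [-18.8  17.2]
top 40 [-19.1  16. ]
side 200 ((557.3563842773438, -214.85902404785156), (42.07878875732422, 104.12104797363281), 80.27002716064453) z [0.0935 0.1103 0.1277]
side blue s [-52.6  49.7] t [-23.2  15.9]
plane [3.62000e-01 8.00000e-03 1.11306e+02]
side -60 [-22.4  14.7]
side -40 [-21.2  17.1]
side -20 [-23.9  12.5]
side 0 [-21.4  13.7]
side 20 [-23.5  16.8]
side 40 [-20.4  13.7]
```

View pics/done.png

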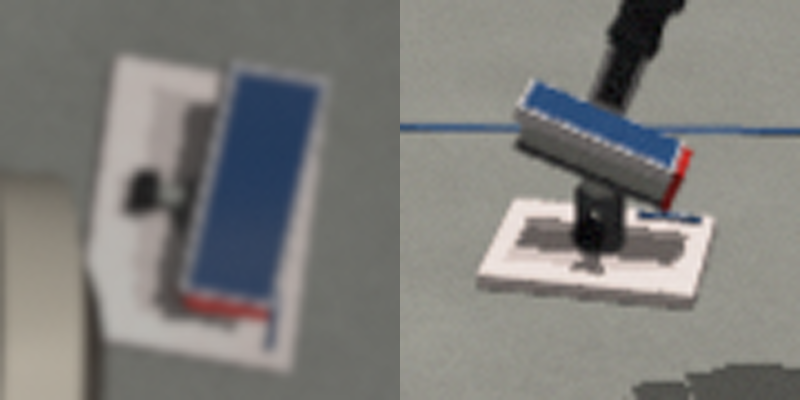

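The plate lies on the rails, blue up and against the red stop at (230,307) in the left crop. I'll check centring against the stop numerically.

```bash
python3 -c "
from h import *
h=hx[:2];w=hy[:2]
for c,cc in (('top',(.5635,-.212)),('side',(.5598,-.2119))):
  F=[grab_frame(c) for _ in range(6)];im=np.mean([f[0].astype(float) for f in F],0);d=np.median([f[1] for f in F],0);W=cloud(c,d)
  q=W[...,:2]-cc;s=q@h*1000;t=q@w*1000;z=W[...,2]*1000
  red=(im[...,0]>im[...,1]+35)&(abs(s)<90)&(abs(t)<50)&(z>40)
  print(c,'red n',red.sum(),'s',np.percentile(s[red],[2,50,98]).round(1),'t',np.percentile(t[red],[2,98]).round(1),'z',np.percentile(z[red],[5,95]).round(1))
  pl=(abs(z-(113 if c=='top' else 111)-.365*s)<4)&(abs(s)<62)&(abs(t)<32)
  for a in range(-50,60,10):
    k=pl&(s>a)&(s<a+10)&~red
    if k.sum()>5: print(a,np.percentile(t[k],[1,99]).round(1),end=' | ')
  r=cv2.minAreaRect(np.float32(np.c_[s[pl&~red],t[pl&~red]]));print(r)
  b=(abs(z-14)<4)&(abs(s)<95)&(abs(t)<75);print('base',cv2.minAreaRect(np.float32(np.c_[s[b],t[b]])))
"
```

```text
top red n 41 s [-64.8 -61.9 -59. ] t [-20.2  18.5] z [86.9 90. ]
-50 [-23.3  25.1] | -40 [-23.4  25.6] | -30 [-23.6  25.5] | -20 [-23.8  25.2] | -10 [-23.1  24.9] | 0 [-23.3  25.4] | 10 [-23.6  25.5] | 20 [-23.6  24.6] | 30 [-23.7  25.1] | 40 [-23.3  25. ] | 50 [-23.2  24.5] | ((-1.94342041015625, 0.6910362243652344), (50.05715560913086, 113.93726348876953), 89.64791870117188)
base ((-0.10414886474609375, -0.15108108520507812), (159.5473175048828, 120.0959243774414), 0.1589498668909073)
side red n 33 s [-63.7 -58.2 -50.9] t [-20.3  20.1] z [63.  87.8]
-50 [-24.   24.6] | -40 [-20.7  25. ] | -30 [-24.6  24.5] | -20 [-21.1  25.1] | -10 [-23.1  24.5] | 0 [-24.9  24.6] | 10 [-23.8  24.9] | 20 [-22.1  23.7] | 30 [-22.5  24.8] | 40 [-23.1  25.7] | 50 [-22.2  23.6] | ((-1.0022964477539062, -0.5355052947998047), (111.8053970336914, 51.8941535949707), 0.5963685512542725)
base ((0.08409881591796875, -0.9592971801757812), (120.03571319580078, 159.39244079589844), 89.42330169677734)
```

```bash
python3 -c "
from h import *
print(robot.close_job())"
```

```text
the job is handed in; nothing more can be done
None
```

The blue plate was laid flat on the bench, let go, then placed blue face up on the rails against the red stop, centred to within about 1 mm by camera; the job is handed in (about 28 s on the clock) and no verdict came back.

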